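# Square up the key boxes under the glass ledge

## Task

Nudge the three walnut key boxes, left askew in front of the glass ledge, into one neat row under the glass: lying flat side by side, long sides pointing to the back, the row closed up without gaps against the steel cheek on the left, and every box slid fully home so that its end is flush against the upstand at the back. Slide them home gently, do not knock or lean on the ledge with the robot, and leave everything else on the marble where it is.

Things in the scene. Friction and masses are not known exactly. Their poses are not given: they have to be found in the camera images.
- corner (a point): Inner corner, on the marble, where the front face of the ledge's low back upstand (plane x = 0; steel, 45 mm high) meets the inner face of its left steel cheek (plane y = 0; 14 mm thick, 120 mm high, x -108 to +12 mm). x points away from the robot into the upstand, y left along it, z up. A box at home lies along x with its centre at x = -50 mm, its near end at -100 mm.
- glass_front (a point): Middle of the front lower edge of the clear glass plate (120 mm deep, 370 mm wide, 8 mm thick, underside 120 mm above the marble), same axes. In the corner's frame the glass spans x -108 to +12 mm, y -354 to +16 mm. A vertical gripper's body strikes the glass before a box is home: lean the tool 35 to 45 degrees, fingers pointing forward and down.
- keybox1_center (a point): Dark walnut key box with a brass seam, a plain closed block 100 mm long (its x axis) x 62 mm wide (y) x 30 mm high (z), upright corners rounded to 7 mm radius, about 0.17 to 0.34 kg, lying flat on the marble. The point is its centre, 15 mm above the marble. The three are identical and interchangeable, and start side by side in front of the glass, up to 20 degrees askew. They slide on the marble with a friction coefficient of roughly 0.45 to 0.75.
- keybox2_center (a point): Dark walnut key box with a brass seam, a plain closed block 100 mm long (its x axis) x 62 mm wide (y) x 30 mm high (z), upright corners rounded to 7 mm radius, about 0.17 to 0.34 kg, lying flat on the marble. The point is its centre, 15 mm above the marble. The three are identical and interchangeable, and start side by side in front of the glass, up to 20 degrees askew. They slide on the marble with a friction coefficient of roughly 0.45 to 0.75.
- keybox3_center (a point): Dark walnut key box with a brass seam, a plain closed block 100 mm long (its x axis) x 62 mm wide (y) x 30 mm high (z), upright corners rounded to 7 mm radius, about 0.17 to 0.34 kg, lying flat on the marble. The point is its centre, 15 mm above the marble. The three are identical and interchangeable, and start side by side in front of the glass, up to 20 degrees askew. They slide on the marble with a friction coefficient of roughly 0.45 to 0.75.
- bowl: Bystander to leave alone: navy ceramic bowl, 150 mm across, 60 mm high; origin at the centre of its underside.
- torch: Bystander to leave alone: aluminium torch standing on its lens, 42 mm across, 150 mm high; origin at the centre of its underside.
- carabiner: Bystander to leave alone: steel carabiner lying flat, about 108 x 62 mm, 12 mm thick; origin at the centre of its underside.
- wedge: Bystander to leave alone: grey plastic door wedge, 120 x 42 mm, up to 32 mm high; origin at the centre of its underside.
- parcel: Bystander to leave alone: cardboard parcel 140 x 100 x 50 mm; origin at the centre of its underside.
- pencup: Bystander to leave alone: white ceramic pen cup, 76 mm across, 100 mm high; origin at the centre of its underside.
- ledge: The whole fixed glass ledge unit, turned by up to 6 degrees either way; origin and axes as point corner. Glass on a left cheek, a back upstand (y -347 to +3 mm) and a slim back right leg (y -350 to -342, x -18 to +12 mm in the corner's frame); open in front and at the right.
- keybox1: The same key box, origin at the centre of its underside, axes as above.
- keybox2: The same key box, origin at the centre of its underside, axes as above.
- keybox3: The same key box, origin at the centre of its underside, axes as above.
There are look-alikes about, which are no part of the job. What is shaped like the keybox3 but blue or orange is not meant.

How it is judged:
By the outcome, as a careful person would: the job done as asked, in the order asked, and still so for the second after the job is handed in, with the robot touching nothing.
It also fails if it takes over 66 s, if anything falls off the work surface, if the arm or the gripper's body presses on something with over 40 N, if the wrist force passes 120 N, or if a joint passes its speed limit or range.

## Robot

A 6-joint arm with a two-finger parallel gripper is mounted at the origin on the work surface. World frame = base frame: x ahead of the robot, y to its left, z up, the work surface at z = 0. Lengths are in m, angles in rad, forces in N, time in s.
With the tool pointing down it reaches from about 0.275 to 0.75 m from the base axis. Payload 10.2 kg.
Tool frame: the origin (TCP) lies at the very end of the fingers, on their centre line; the grasp point (between the pads) lies 19 mm behind it (grip_point_offset is the distance from the TCP to the grasp point, in m); z points along the fingers, y is the line along which they close (so a half turn about z gives the same grasp; the last joint's range is limited). The gripper opens to 85 mm and grips with 20 to 120 N. Pads are 22 mm wide; open, the fingers measure 114 mm over their backs; the gripper's body (76 mm by 85 mm) begins 54 mm behind the grasp point. The pads swing forward as they close: fully open they stand 13 mm farther back than shut.
Start: joints at [-1.393, 0.313, 1.498, -0, 1.331, -0.223], TCP at [0.205, -0.483, 0.231] pointing down, gripper open.
Joint ranges: [-2.94, 2.94], [-0.97, 2.17], [0.19, 2.56], [-1.23, 4.37], [0.02, 3.11], [-2.88, 2.88]. Speed limits (rad/s): [2.39, 2.39, 3.01, 3.14, 3.14, 3.14].

## Interface

Orientations are given as a rotation vector (axis times angle).
In Python, from plant import * gives the robot as it stands. Calls block until the motion is done:
- move_ptp(position, orientation): joint-space move of the TCP to a pose.
- movel(position, rotation=None, feed=0.15, force_limit=None): straight line of the TCP; rotation=None keeps the orientation; feed is the mean speed in m/s. With force_limit (N) it stops when the force on the tool has changed by that much, and returns True; else False.
- move_joints(angles): joint-space move.
- grip(opening, effort=None): opening from 0.0 (shut) to 1.0 (fully open); effort is the grip in N (None keeps the last); returns when the fingers have stopped.
- sleep(seconds).
- inverse_kinematics(position, orientation): joint angles nearest the present ones, or None.
- capture(name): name is "side" or "top" or "wrist"; returns a dict with "pixels" (400x640x3 uint8, blue, green, red), "K" (3x3 intrinsics, pixels), "k1" (the pictures are not rectified: a ray, as slopes to the right and down, at radius r is drawn at 1 + k1 r^2 times it, then the intrinsics apply), "rvec" (rotation vector, rad) and "tvec" (3), from world to camera coordinates, as OpenCV has them. Camera axes: x right, y down, z forward; pixel columns grow to the right and rows downward; lengths in m; the calibration is good to about 2 mm. A picture is of the moment at which its call begins. There is no depth.
A pose or a line that the arm cannot do raises Unreachable and nothing moves.
- sign_off(): hands the job in; it is judged then, once.
Readings, each from a call of its own:
- read_time(): time.
- read_joints(): joint angles.
- read_qvel(): joint speeds.
- read_joint_torque(): joint torques, N m.
- read_tool_pos(): TCP position.
- read_ee_rot(): TCP orientation.
- read_wrist_force(): force on the tool from outside, world axes, zero at the start.
- read_wrist_torque(): the same for the moment, N m.
- read_gripper_width(): opening from 0.0 (shut) to 1.0 (fully open).
- read_gripper_force(): force on a finger pad.
Only numpy, scipy, OpenCV 4.12 (cv2) and the standard library are available. Lean on these libraries where they do the work, as an engineer would, in place of code of your own. Each camera call takes 0.05 s, during which the arm holds its last target. There are 200 camera calls.

## Working session

There is one attempt and no reset: what is moved stays moved. The work goes in short steps, each a Python script; the robot and the scene stay as the last script left them, time stands still between calls to the robot, and variables do not carry over. Pictures are saved under pics/ and viewed, at most 10 in all, crops included, and the job is handed in when it is done.

```bash
mkdir -p pics; ls
cat > h.py <<'E'
from plant import *
import numpy as np, cv2
from scipy.spatial.transform import Rotation as R
def cam(n):
    c=capture(n); return c
def ray(c,uv):
    K=np.array(c["K"]);uv=np.array(uv,float).reshape(-1,1,2)
    p=cv2.undistortPoints(uv,K,np.array([c["k1"],0,0,0,0.])).reshape(-1,2)
    Rm=cv2.Rodrigues(np.array(c["rvec"],float))[0];t=np.array(c["tvec"],float).ravel()
    d=np.c_[p,np.ones(len(p))]@Rm; o=-Rm.T@t
    return o,d
def onz(c,uv,z):
    o,d=ray(c,uv); s=(z-o[2])/d[:,2]; return (o+d*s[:,None])
def proj(c,P):
    return cv2.projectPoints(np.array(P,float).reshape(-1,1,3),np.array(c["rvec"],float),np.array(c["tvec"],float),np.array(c["K"]),np.array([c["k1"],0,0,0,0.]))[0].reshape(-1,2)
E
python3 - <<'E'
from h import *
import pickle
for n in("top","side","wrist"):
    c=cam(n);pickle.dump(c,open(n+"0.pkl","wb"))
    cv2.imwrite(f"pics/{n}0.png",c["pixels"]);o,d=ray(c,[[320,200]]);print(n,o,d)
print(read_time())
E
```

```text
pics
top [0.40469239 0.07176889 1.18648768] [[ 1.07348453e-01 -9.31584148e-04 -9.94728459e-01]]
side [0.41590298 0.76138423 0.97545263] [[ 0.10011585 -0.6094671  -0.78650139]]
wrist [ 0.27717914 -0.45319942  0.37398437] [[-0.27185793 -0.11338104 -0.95570633]]
0.15
```

View pics/top0.png

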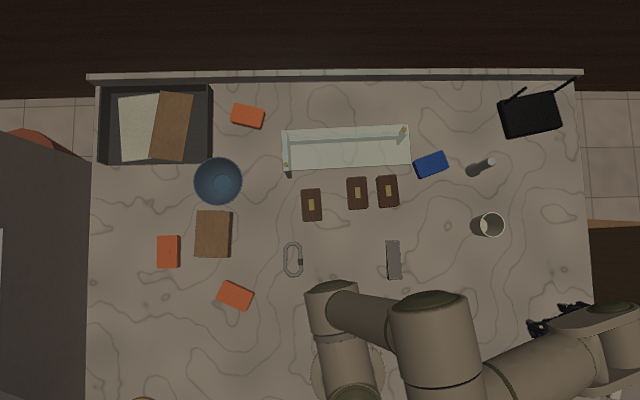

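View pics/side0.png

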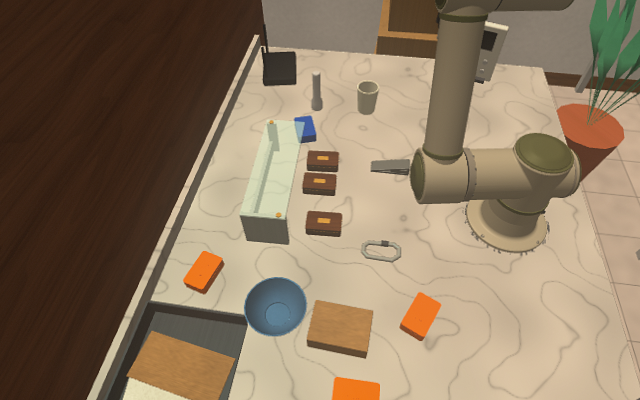

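Walnut boxes with brass are at top-view pixels (312,205), (357,193) and (388,191). The look-alikes are blue (431,164) and orange (248,115), (168,251), (235,295), and they don't fit because of their colour. I'll confirm with one enlarged crop.

Run:
```python
from h import *
import pickle
t=pickle.load(open("top0.pkl","rb"));s=pickle.load(open("side0.pkl","rb"))
a=cv2.resize(t["pixels"][115:230,270:430],None,fx=5,fy=5,interpolation=cv2.INTER_CUBIC)
cv2.imwrite("pics/topc.png",a)
b=cv2.resize(s["pixels"][110:250,230:390],None,fx=4,fy=4,interpolation=cv2.INTER_CUBIC)
cv2.imwrite("pics/sidec.png",b)
```

```text
(no output)
```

View pics/topc.png

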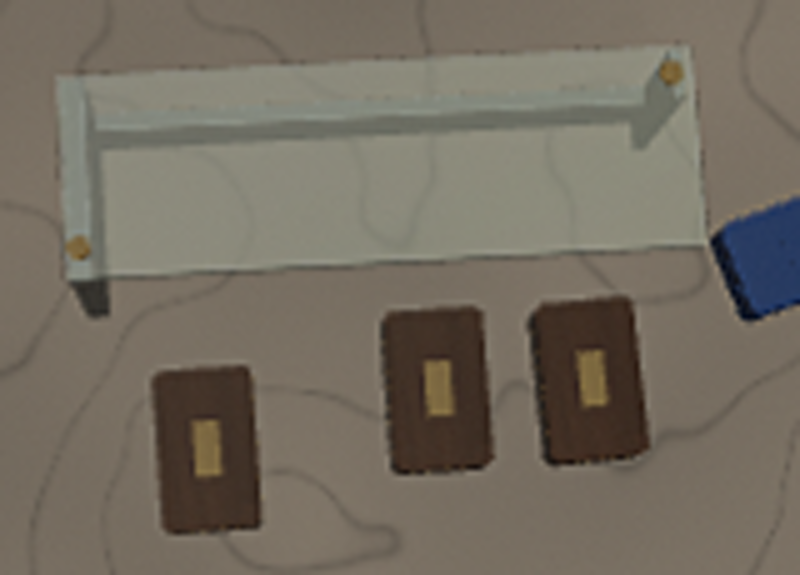

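View pics/sidec.png

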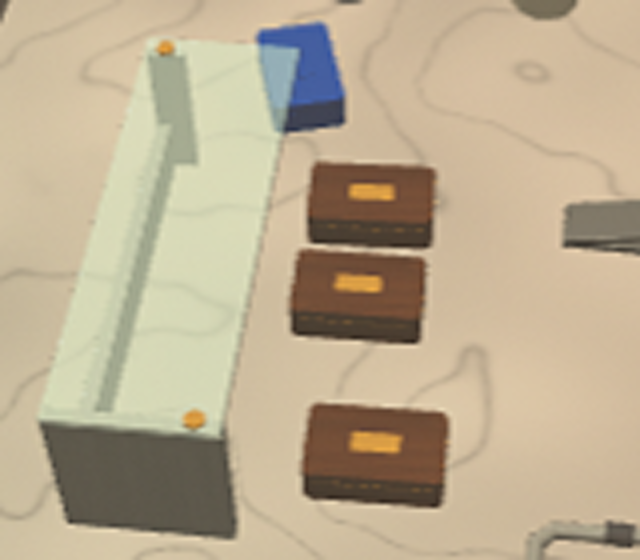

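The crop confirms it: the three brown boxes with brass inlays are the ones meant, and the blue one at the right of the ledge is not. Next I'll fit the ledge and box poses.

```bash
cat >> h.py <<'E'
def boxes(c,lo,hi,val=(80,30,8)):
    """silhouette fit of walnut boxes in crop; returns list x,y,yaw"""
    from scipy.optimize import minimize
    im=c["pixels"];hsv=cv2.cvtColor(im,cv2.COLOR_BGR2HSV)
    return hsv
E
cat > fit.py <<'E'
from h import *
import pickle
from scipy.optimize import least_squares,minimize
t=pickle.load(open("top0.pkl","rb"));s=pickle.load(open("side0.pkl","rb"))
gl=np.array([[12,16,128],[12,-354,128],[-108,-354,128],[-108,16,128]])/1e3
ut=np.array([[57,76],[688,45],[705,245],[68,280]])/5+[270,115]-.4
us=np.array([[42,420],[150,38],[300,45],[222,437]])/4+[230,110]-.4
ch=np.array([[12,14,0],[-108,14,0]])/1e3; uc=np.array([[68,522],[235,538]])/4+[230,110]-.4
def T(p,P):
    return np.c_[P[:,:2]@R.from_euler('z',p[2]).as_matrix()[:2,:2].T+p[:2],P[:,2]]
def res(p,w=(1,1)): return np.r_[w[0]*(proj(t,T(p,gl))-ut).ravel(),w[1]*(proj(s,T(p,gl))-us).ravel(),w[1]*(proj(s,T(p,ch))-uc).ravel()]
for w in((1,1),(1,0),(0,1)):
    r=least_squares(res,[.65,.15,0],args=(w,));print("ledge",r.x,np.degrees(r.x[2]),abs(r.fun).max())
# boxes: silhouette
a=np.radians(np.arange(0,91,15))
q=np.concatenate([[ (sx*43+7*np.cos(b)*sx, sy*24+7*np.sin(b)*sy) for b in a] for sx in(1,-1) for sy in(1,-1)])/1e3
Pb=np.vstack([np.c_[q,0*q[:,0]+z] for z in(0,.03)])
def fitc(c,roi,start):
    x0,y0,x1,y1=roi;f=4
    im=cv2.resize(c["pixels"][y0:y1,x0:x1],None,fx=f,fy=f,interpolation=cv2.INTER_LINEAR)
    b=cv2.cvtColor(im,cv2.COLOR_BGR2HSV)
    m=((im[...,2].astype(int)<np.percentile(im[...,2],85)*.72)).astype(np.uint8)
    n,lab,st,ce=cv2.connectedComponentsWithStats(m)
    out=[]
    for p0 in start:
        uv=(proj(c,T(p0,np.array([[0,0,.03]])))[0]-[x0,y0])*f
        # label by majority in neighbourhood
        u,v=uv.astype(int);L=lab[max(v-40,0):v+40,max(u-40,0):u+40];L=L[L>0];l=np.bincount(L).argmax()
        mm=(lab==l).astype(np.uint8);cs,_=cv2.findContours(mm,cv2.RETR_EXTERNAL,2);k=np.zeros_like(mm);cv2.drawContours(k,cs,-1,1,-1)
        def cost(p):
            h=cv2.convexHull(((proj(c,T(p,Pb))-[x0,y0]+.5)*f-.5).astype(np.float32))
            g=np.zeros_like(k);cv2.fillConvexPoly(g,np.round(h*16).astype(np.int32),1,shift=4)
            return (g^k).sum()
        r=minimize(cost,p0,method='Nelder-Mead',options=dict(initial_simplex=np.array(p0)+np.array([[0,0,0],[.01,0,0],[0,.01,0],[0,0,.15]]),xatol=1e-4,fatol=1))
        out.append((*r.x,r.fun/k.sum()))
    return np.array(out)
if __name__=="__main__":
    st=[[*onz(t,[uv],.03)[0][:2],0] for uv in((312,205),(357,193),(388,191))]
    print(fitc(t,(295,174,405,232),st));print(fitc(s,(296,145,352,245),st))
    print(onz(t,[(292,260),(393,260),(431,164),(218,182)],.015)); print(read_gripper_width())
E
python3 fit.py
```

```text
ledge [0.71115104 0.16357159 0.039429  ] 2.259115388864766 1.3396586949739628
ledge [0.71302081 0.16379313 0.03713178] 2.1274942423830443 0.8284765268323895
ledge [0.71030735 0.16340818 0.03868908] 2.2167207724865436 1.0076582147176225
[[ 0.51641672  0.09844661  0.05536901  0.03399652]
 [ 0.55110204 -0.04504649  0.05295464  0.02367141]
 [ 0.5553156  -0.14085319  0.07608883  0.01799928]]
[[ 0.51563232  0.0990021   0.06133204  0.029823  ]
 [ 0.55039853 -0.04512867  0.05138432  0.02844101]
 [ 0.55405818 -0.1413055   0.09563085  0.02649071]]
[[ 0.34764892  0.16054596  0.015     ]
 [ 0.3395449  -0.15123858  0.015     ]
 [ 0.63922411 -0.28561203  0.015     ]
 [ 0.5943746   0.38800915  0.015     ]]
1.0025735932361795
```

```bash
cat >> h.py <<'E'
LX,LY,LW=0.7115,0.1636,np.radians(2.2); A=np.radians(42)
def W(x,y,z=.010):  # ledge frame (m) -> world
    c,s=np.cos(LW),np.sin(LW); return [LX+c*x-s*y,LY+s*x+c*y,z]
def O(yaw=LW,flip=FLIP if 'FLIP' in globals() else 0):
    M=np.c_[[-np.cos(A),0,-np.sin(A)],[0,1,0],[np.sin(A),0,-np.cos(A)]]
    if flip: M=M@np.diag([-1,-1,1])
    return (R.from_euler('z',yaw)*R.from_matrix(M)).as_rotvec()
E
python3 - <<'E'
from h import *
p=np.array(read_tool_pos());r=R.from_rotvec(read_ee_rot())
print("cam in tool",r.inv().apply(np.array([.27718,-.4532,.37398])-p))
for f in(0,1):
    for q in([*W(-.215,-.057)],W(-.108,-.031),W(-.108,-.155),W(-.19,-.3),W(-.19,-.3,.12)):
        j=inverse_kinematics(q,O(flip=f)); print(f,None if j is None else np.round(j,2))
E
```

```text
cam in tool [ 0.07837724  0.00046872 -0.14308665]
0 [-0.08  0.51  2.27  2.93  0.37  1.68]
0 [0.01 0.63 1.95 3.04 0.17 1.65]
0 [-0.27  0.61  1.99  2.25  0.27  2.22]
0 [-0.69  0.56  2.12  1.82  0.48  2.27]
0 None
1 [-0.08  0.51  2.27  2.93  0.37 -1.46]
1 [ 0.01  0.63  1.95  3.04  0.17 -1.49]
1 [-0.27  0.61  1.99  2.25  0.27 -0.93]
1 [-0.69  0.56  2.12  1.82  0.48 -0.87]
1 [-0.69  0.29  2.08  1.22  0.5  -0.2 ]
```

```bash
sed -i 's/np.radians(42)/np.radians(46)/; s/flip=FLIP if .*:$/flip=1):/; s/z=.010/z=.012/' h.py
cat >> h.py <<'E'
GO=-.019 # TCP relative to box centre along the box when gripping
def grasp(x,y,yaw,op=.95,hov=.09):
    p=[x+GO*np.cos(yaw),y+GO*np.sin(yaw)]
    move_ptp([*p,hov],O(yaw)); grip(op,20)
    hit=movel([*p,.012],feed=.1,force_limit=10); print("down hit",hit)
    if hit: return
    grip(0,20); print("grip",read_gripper_width(),read_time())
E
python3 - <<'E'
from h import *
p=[.516+GO,.0987+GO*.058]
print(O(), inverse_kinematics([*p,.2],O(.058)))
move_ptp([*p,.2],O(.058)); print(read_time(),np.round(read_joints(),2))
grasp(.516,.0987,.058)
print(np.round(read_joints(),2))
c=cam("side");cv2.imwrite("pics/g1.png",cv2.resize(c["pixels"][80:280,200:520],None,fx=2.5,fy=2.5))
E
```

```text
[-2.87759224 -0.05525259 -1.22146544] [-0.09495602  0.00744829  2.1838095   0.62523507  0.18836827  0.84732474]
2.45 [-0.1   0.01  2.18  0.63  0.19  0.85]
down hit False
grip 0.7200405609427024 5.7167
[-0.09  0.53  2.31  2.91  0.5  -1.48]
```

View pics/g1.png

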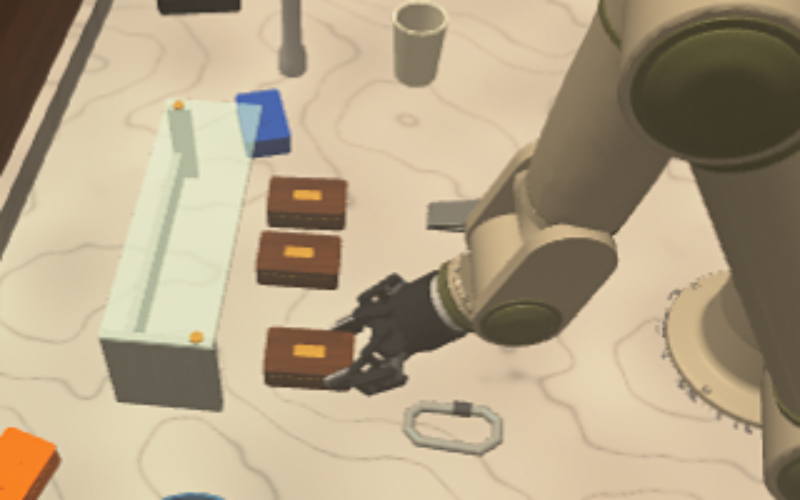

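The picture shows the fingers straddling box 1's near end, around (345,355), clear of everything else. Next I'll drag it into line.

```bash
cat >> h.py <<'E'
def slide(yt):
    """gripped box: align in front of glass, feed in part way, press left gently"""
    movel(W(-.165+GO,yt-.004),O(),feed=.06,force_limit=20)
    h=movel(W(-.104+GO,yt-.004),feed=.06,force_limit=9); print("in",h,np.round(read_wrist_force(),1),read_time())
    if h: return
    h=movel(W(-.104+GO,yt+.006),feed=.015,force_limit=7)
    print("left",h,np.round(read_wrist_force(),1),"TCP y err mm",loc(read_tool_pos())*1e3-[0,yt*1e3],read_time())
def loc(p):
    d=np.array(p[:2])-[LX,LY];c,s=np.cos(LW),np.sin(LW);return np.array([c*d[0]+s*d[1],-s*d[0]+c*d[1]])
E
python3 - <<'E'
from h import *
slide(-.031)
E
```

```text
in True [ 0.5 -0.3  3.1] 6.7917
```

Run:
```python
from h import *
print(loc(read_tool_pos())*1e3,read_tool_pos(),np.round(read_wrist_force(),1),np.round(read_wrist_torque(),2),read_gripper_width(),np.round(read_qvel(),2))
```

```text
[-183.1796014   -34.83148754] [0.52979252 0.12176232 0.01274941] [ 0.5 -0.3  3.1] [-0.09  0.11 -0.03] 0.7199679894992405 [ 0.  0.  0. -0.  0. -0.]
```

```bash
sed -i 's/feed=.06,force_limit=9); print("in"/feed=.05,force_limit=16); print("in"/' h.py
python3 - <<'E'
from h import *
slide(-.031)
E
```

```text
in True [-0.5 -0.5  2.8] 7.275
```

Run:
```python
from h import *
for i in range(3):
    l=loc(read_tool_pos()); print(l*1e3,np.round(read_wrist_force(),1),read_time())
    movel(W(l[0]+.008,-.035),feed=.03)
print(loc(read_tool_pos())*1e3,np.round(read_wrist_force(),1),read_time())
h=movel(W(-.150,-.035),feed=.03,force_limit=16);print(h,loc(read_tool_pos())*1e3,np.round(read_wrist_force(),1),read_time())
```

```text
[-183.21335851  -34.95656271] [-0.5 -0.5  2.8] 7.275
[-174.88149937  -34.95400031] [-3.8  0.6 10.2] 7.6833
[-166.53698968  -34.96059047] [-3.8  0.1  9.4] 8.1083
[-158.16383118  -34.95499145] [-2.2  1.1 10.1] 8.5333
True [-156.2521556   -34.89010021] [ 2.  -0.5  0.6] 8.7417
```

```bash
sed -i 's/,z=.012)/,z=.0130)/' h.py
python3 - <<'E'
from h import *
movel(W(-.150,-.035),feed=.03);print(loc(read_tool_pos())*1e3,read_tool_pos()[2],np.round(read_wrist_force(),1),read_time())
movel(W(-.104+GO,-.035),feed=.04);print(loc(read_tool_pos())*1e3,read_tool_pos()[2],np.round(read_wrist_force(),1),read_time())
h=movel(W(-.104+GO,-.025),feed=.015,force_limit=9);print(h,loc(read_tool_pos())*1e3,read_tool_pos()[2],np.round(read_wrist_force(),1),read_time())
E
```

```text
[-150.16640158  -35.03948805] 0.012781795725298771 [ 1.5  0.1 -0. ] 9.1083
[-123.08633234  -35.01709653] 0.012819397010750267 [ 0.7 -1.1 -1.2] 9.9333
True [-123.31798888  -30.29150415] 0.012799261987103188 [-2.4 -0.2  3.9] 10.3667
```

Run:
```python
from h import *
for y in(-.0300,-.0290,-.0280):
    movel(W(-.104+GO,y),feed=.01,force_limit=15);print(loc(read_tool_pos())*1e3,np.round(read_wrist_force(),1),np.round(read_wrist_torque(),2),read_time())
    if np.linalg.norm(read_wrist_force()[:2])>6:break
```

```text
[-123.31518542  -30.23291821] [-3.1 -3.1  1.8] [-0.61  0.47 -0.81] 10.65
[-123.34708716  -30.07207756] [ -5.4 -11.5   4.4] [-1.63  0.42 -1.69] 10.9
```

```bash
sed -i 's/^LX,LY,LW=.*; A/LX,LY,LW=0.7115,0.1643,np.radians(2.2); A/' h.py
cat >> h.py <<'E'
def release(): 
    l=loc(read_tool_pos());grip(.95); movel(W(-.180,l[1]),feed=.12); grip(.25); print("rel",read_time())
def push(yt,stop=-.097,lim=8):
    movel(W(-.125,yt),feed=.07)
    h=movel(W(stop,yt),feed=.02,force_limit=lim)
    print("push",h,loc(read_tool_pos())*1e3,np.round(read_wrist_force(),1),np.round(read_wrist_torque(),2),read_time())
E
python3 - <<'E'
from h import *
release(); push(-.031)
E
```

```text
rel 12.4583
push True [-103.18624704  -30.93198463] [ 0.6 -0.3 -0.4] [-0.06  0.31 -0.04] 14.425
```

Run:
```python
from h import *
for x in(-.1025,-.1015,-.1005):
    movel(W(x,-.031),feed=.01,force_limit=12);print(loc(read_tool_pos())*1e3,np.round(read_wrist_force(),1),np.round(read_wrist_torque(),2),read_time())
    if np.linalg.norm(read_wrist_force()[:2])>6:break
```

```text
[-103.03123604  -30.95788067] [-4.9  0.7 -0.5] [0.02 0.97 0.01] 14.7167
[-102.89035207  -30.89584072] [-14.2  -1.    5.8] [-0.09  1.26 -0.2 ] 14.9667
```

```bash
cat >> h.py <<'E'
def creep(p0,dirn,n,step=.0008,lim=12,th=6):
    p=np.array(p0);f0=np.array(read_wrist_force())
    for i in range(n):
        p=p+step*np.array(dirn); movel(W(*p),feed=.02,force_limit=lim)
        f=np.array(read_wrist_force())
        if np.linalg.norm(f[:2])>th:break
    print("creep",i,loc(read_tool_pos())*1e3,np.round(f,1),read_time())
def away(): 
    l=loc(read_tool_pos());movel(W(-.17,l[1]),feed=.12);movel(W(-.19,l[1],.08),feed=.15)
def place(yt):
    movel(W(-.165+GO,yt-.004),O(),feed=.08);movel(W(-.104+GO,yt-.004),feed=.06)
    print("in",np.round(read_wrist_force(),1),read_time())
    movel(W(-.104+GO,yt-.0015),feed=.02); creep([-.104+GO,yt-.0015],[0,1],6)
E
python3 - <<'E'
from h import *
away(); grasp(.5507,-.0451,.052,op=.93,hov=.08); place(-.093)
E
```

```text
down hit False
grip 0.7218235625286282 19.05
in [-0.1  0.8 -2.5] 21.7
creep 2 [-123.12685367  -92.91771286] [-2.4 -7.7 -0.6] 22.725
```

Run:
```python
from h import *
release(); push(-.093,stop=-.1045,lim=12); creep([-.1045,-.093],[1,0],5)
away(); c=cam("top");cv2.imwrite("pics/t2.png",cv2.resize(c["pixels"][110:250,240:440],None,fx=4,fy=4,interpolation=cv2.INTER_CUBIC)); print(read_time())
```

```text
rel 24.2833
push False [-104.47109265  -92.9930725 ] [ 0.6 -0.2 -0.6] [-0.03  0.37  0.  ] 26.3917
creep 2 [-103.09399549  -92.92626893] [-13.1  -1.9   8.2] 27.1417
28.525
```

View pics/t2.png

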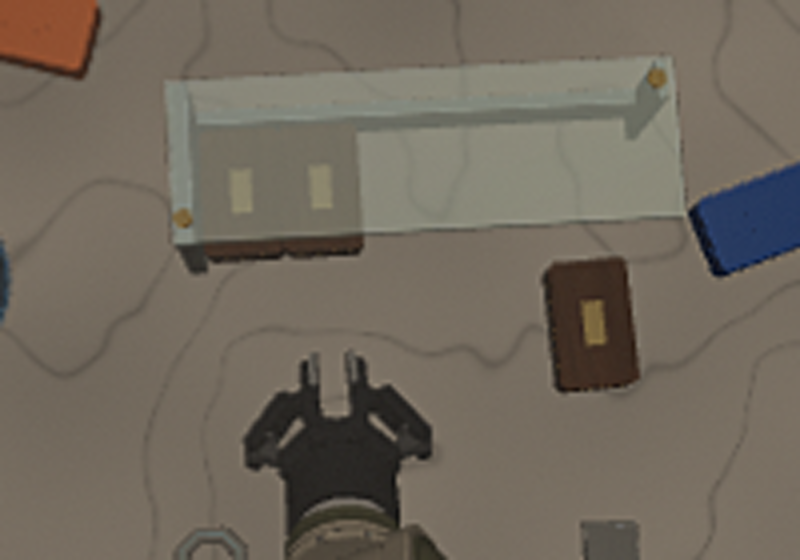

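Boxes 1 and 2 are home and flush under the glass, at crop pixels (240,190) and (320,187). Box 3 is still waiting at (595,320), and the blue look-alike at (740,225) hasn't moved.

Run:
```python
from h import *
grasp(.5547,-.1411,.085,op=.95,hov=.08); place(-.155)
release(); push(-.155,stop=-.1045,lim=12); creep([-.1045,-.155],[1,0],5)
away(); c=cam("top");s=cam("side");a=c["pixels"][120:200,270:430];b=s["pixels"][110:250,230:390]
cv2.imwrite("pics/t3.png",np.vstack([cv2.resize(a,None,fx=4,fy=4,interpolation=2),cv2.resize(b[30:100],None,fx=4,fy=4,interpolation=2)])); print(read_time())
```

```text
down hit False
grip 0.7197645137385382 31.1833
in [-0.3 -0.  -2.9] 34.2667
creep 3 [-123.13726294 -154.74083993] [-3.  -9.6 -0.5] 35.5417
rel 37.1
push False [-104.44981331 -154.96640602] [-0.8 -0.4  0.3] [-0.09  0.44 -0.04] 39.2083
creep 1 [-103.32477092 -154.98618069] [-6.6 -0.1  3.9] 39.7083
41.1333
```

View pics/t3.png

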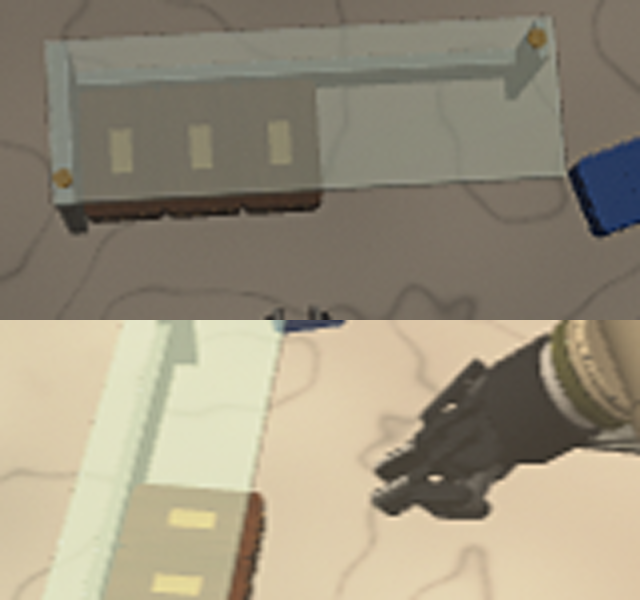

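Run:
```python
from h import *
for n in("top","side"):
    c=cam(n);im=c["pixels"].astype(int)
    for y in(-.031,-.093,-.155):
        u,v=proj(c,[W(-.05,y,.03)])[0];x0,y0=int(u)-7,int(v)-8
        q=im[y0:y0+17,x0:x0+15].sum(2).astype(float);w=np.clip(q-(np.median(q)+q.max())/2,0,None)
        g=np.mgrid[0:17,0:15];uv=[(w*g[1]).sum()/w.sum()+x0,(w*g[0]).sum()/w.sum()+y0]
        print(n,np.round(loc(onz(c,[uv],.03)[0])*1e3,1))
```

```text
top [-49.9 -31.8]
top [-50.  -93.7]
top [ -49.3 -155.5]
side [-43.5 -57.1]
side [-49.6 -93.9]
side [ -52.2 -171.4]
```

```bash
python3 -c "
from h import *
print(sign_off(),read_time())"
```

```text
the job is handed in; nothing more can be done
the job is handed in; nothing more can be done
```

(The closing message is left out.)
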